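# Ring for the kitchen, then for the bar

## Task

Dinner is ready to be served: call the kitchen by gently pressing down the plunger of the brass bell and letting it come back up, then call the bar in the same way with the white bell. Just press them with the fingertips where they stand, without picking up or shifting them; do not touch the black bell, and leave everything else on the table as it is. Finish with the hand clear.

Things in the scene. Friction and masses are not known exactly. Their poses are not given: they have to be found in the camera images.
- bell_brass: a call bell with a brass (gold-coloured) dome, standing loose on the table: black round foot 86 mm across, shiny dome 76 mm across, and a plunger of the dome's colour on top; 60 mm tall overall, about 0.4 kg. Origin: centre of its underside; z up
- top_brass (a point): centre of the flat-topped plunger's upper face on the brass bell, 60 mm above the table when up. The plunger is a disc 22 mm across and 8 mm thick, its underside 11 mm above the top of the dome. It is pressed straight down, against a spring; this point moves with it
- plunger_brass (a joint): how far the brass bell's plunger is pressed down, in m: 0 up, 0.008 against its stop. It takes 1.6 N to start it, 3.2 N to ring at 4 mm, 4.8 N to reach the stop; it springs back up when let go
- bell_white: a call bell with a white dome, standing loose on the table: black round foot 86 mm across, shiny dome 76 mm across, and a plunger of the dome's colour on top; 60 mm tall overall, about 0.4 kg. Origin: centre of its underside; z up
- top_white (a point): centre of the flat-topped plunger's upper face on the white bell, 60 mm above the table when up. The plunger is a disc 22 mm across and 8 mm thick, its underside 11 mm above the top of the dome. It is pressed straight down, against a spring; this point moves with it
- plunger_white (a joint): how far the white bell's plunger is pressed down, in m: 0 up, 0.008 against its stop. It takes 1.6 N to start it, 3.2 N to ring at 4 mm, 4.8 N to reach the stop; it springs back up when let go
- bell_black: a call bell with a black dome, standing loose on the table: black round foot 86 mm across, shiny dome 76 mm across, and a plunger of the dome's colour on top; 60 mm tall overall, about 0.4 kg. Origin: centre of its underside; z up
- top_black (a point): centre of the flat-topped plunger's upper face on the black bell, 60 mm above the table when up. The plunger is a disc 22 mm across and 8 mm thick, its underside 11 mm above the top of the dome. It is pressed straight down, against a spring; this point moves with it
- plunger_black (a joint): how far the black bell's plunger is pressed down, in m: 0 up, 0.008 against its stop. It takes 1.6 N to start it, 3.2 N to ring at 4 mm, 4.8 N to reach the stop; it springs back up when let go
- flute: champagne flute, clear glass, 205 mm tall, foot 64 mm across, loose. Origin: centre of its underside; z up. To be left alone
- saucer: white saucer, 136 mm across and 16 mm high, loose, the cup stands on it. Origin: centre of its underside; z up. To be left alone
- cup: white coffee cup, 76 mm across the rim, 68 mm tall, standing on the saucer, loose. Origin: centre of its underside; z up. To be left alone
- vase: small green glass vase, 68 mm across and 100 mm tall, with white flowers up to 180 mm, loose. Origin: centre of its underside; z up. To be left alone
- water: clear water bottle with a steel cap, 68 mm across, 200 mm tall, loose. Origin: centre of its underside; z up. To be left alone
- candle: candle in an amber glass, 56 mm across, 61 mm tall with its wick, loose. Origin: centre of its underside; z up. To be left alone
- shaker: white salt shaker with a steel top, 38 mm across, 68 mm tall, loose. Origin: centre of its underside; z up. To be left alone
Things that resemble listed ones, but are neither listed nor needed, are in the scene too. What is shaped like the bell_white but blue or green is not meant.

How it is judged:
By the outcome, as a careful person would: the job done as asked, in the order asked, and still so for the second after the job is handed in, with the robot touching nothing.
It also fails if it takes over 48 s, if anything falls off the work surface, if the arm or the gripper's body presses on something with over 40 N, if the wrist force passes 120 N, or if a joint passes its speed limit or range.

## Robot

A 7-joint arm with a two-finger parallel gripper is mounted at the origin on the work surface. World frame = base frame: x ahead of the robot, y to its left, z up, the work surface at z = 0. Lengths are in m, angles in degrees, forces in N, time in s.
With the tool pointing down it reaches from about 0.425 to 0.875 m from the base axis. Payload 4.7 kg.
Tool frame: the origin (TCP) lies at the very end of the fingers, on their centre line; the grasp point (between the pads) lies 19 mm behind it; z points along the fingers, y is the line along which they close (so a half turn about z gives the same grasp; the last joint's range is limited). The gripper opens to 87 mm and grips with 3 to 60 N. Pads are 19 mm wide; open, the fingers measure 117 mm over their backs; the gripper's body (75 mm by 190 mm) begins 51 mm behind the grasp point.
Start: joints at [76.954, 18.392, -4.016, 83.108, 1.295, 78.541, -3.26], TCP at [0.156, -0.631, 0.223] pointing down, gripper open.
Joint ranges: [-163.93, 163.93], [-17.29, 119.83], [-79.2, 71.16], [3.27, 140.29], [-89.18, 269.18], [5.43, 117.66], [-154.24, 154.24]. Speed limits (degrees/s): [147.25, 147.25, 180, 180, 180, 180, 180].

## Interface

Orientations are given as [roll, pitch, yaw] about the fixed x, y, z axes, in that order (R = Rz(yaw) Ry(pitch) Rx(roll)).
In Python, from cell import get_obs, cams, ticket, finder gives the robot as it stands.
- The arm moves only by the shell command python3 -m creep 'ROWS' [FORCE]. ROWS is text: rows parted by semicolons, each of 5 numbers parted by spaces: the shift along the world's x, y, z in m, then the turn about the world's z in degrees, then the finger opening in m, from 0 to 0.087. A call has 1 to 8 rows; each row shifts and turns the commanded pose from where the row before left it; what a row does not reach is not made up. A row lasts 1/8 s, in which the tool goes at most 62.5 mm and 10.7 degrees, less where a joint would pass 70% of its speed; a pose out of reach is approached as far as the arm can. A call with a gripper value outside its range is refused whole. The fingers move at their own pace and stop on an object; FORCE is the grip in N (left out, the last holds). Time passes only in rows, so rows that do not move let the fingers close. It gives the time, the measured TCP pose, the force, the opening and the grip force at its end, in the units of the state.
- get_obs(): the state, without advancing time (a new reading comes with each control period).
- cams.read_camera(name): name is "scene" or "top" or "wrist"; returns the picture (480x640x3 uint8, red, green, blue); there is no depth.
- cams.calibration(name): a dict with "fx", "fy", "cx", "cy" (pixels), "extrinsics" (4x4, takes a point from world to camera coordinates). Camera axes: x right, y down, z forward; pixel columns grow to the right and rows downward; lengths in m; the calibration is good to about 2 mm. A picture is of the moment at which its call begins: read the wrist's pose just before it. calibration takes no time and is no camera call; for the wrist camera it gives the pose at the moment of the call.
- ticket.sign_off(): hands the job in; it is judged then, once.
Trained networks look in the newest picture that a camera, given by its name, has taken for a name from the list of things; names that differ only in an ending like _2 or _b are one class to them, and where a whole thing is asked for, a point or a joint stands for the part that bears it (a point fixed in the world has none). Each returns a list of dicts, best first, with "p" (0 to 1); they miss things now and then, are a little off and sometimes report something else, mostly with a low value. They report only what shows in the picture. A call takes as long as a camera call. They do not tell look-alikes from the thing itself.
- finder.masks_of(name, camera): "mask" (480x640 bool, what is visible of it) and "xy" ([column, row] in pixels, amid what is visible of it).
- finder.tip_of(name, camera): "xy" ([column, row] in pixels: a listed point, or the origin of a listed thing).
The state is a dict: "time_s": time; "qpos": joint angles; "joint_velocities": joint speeds; "effort": joint torques, N m; "tool_pos": TCP position; "tool_rot": TCP orientation; "force": force on the tool from outside, world axes, zero at the start; "wrist_torque": the same for the moment, N m; "grip_width": finger opening in m; "grasp_force": force on a finger pad.
Only numpy, scipy, OpenCV 4.12 (cv2) and the standard library are available. Lean on these libraries where they do the work, as an engineer would, in place of code of your own. Each camera call takes 0.05 s, during which the arm holds its last target. There are 200 camera calls.

## Working session

There is one attempt and no reset: what is moved stays moved. The work goes in short steps, Python scripts to look and compute and a shell command to move; the robot and the scene stay as the last step left them, time stands still between calls to the robot, and variables do not carry over. Pictures are saved under pics/ and viewed, at most 10 in all, crops included, and the job is handed in when it is done.

```bash
mkdir -p pics
cat > h.py <<'E'
import numpy as np,cv2
from cell import get_obs,cams,ticket,finder
def ray(c,xy,z):
    k=cams.calibration(c);T=np.array(k["extrinsics"]);R=T[:3,:3];o=-R.T@T[:3,3]
    d=R.T@np.array([(xy[0]-k["cx"])/k["fx"],(xy[1]-k["cy"])/k["fy"],1]);return o+d*(z-o[2])/d[2]
def save(c,n):
    im=cams.read_camera(c);cv2.imwrite("pics/"+n,im[:,:,::-1]);return im
E
python3 - <<'E'
from h import *
for c in("scene","top"):
    save(c,c+"0.png")
    for n in("top_brass","top_white","top_black"):
        for r in finder.tip_of(n,c)[:5]:print(c,n,np.round(r["xy"]),round(r["p"],2),ray(c,r["xy"],.06).round(4))
for n in("flute","cup","vase","water","candle","shaker"):
    for r in finder.tip_of(n,"top")[:2]:print(n,np.round(r["xy"]),round(r["p"],2),ray("top",r["xy"],0).round(3))
o=get_obs();print(o["time_s"],o["tool_pos"],o["tool_rot"])
E
```

```text
scene top_brass [467. 291.] 0.56 [0.468  0.2961 0.06  ]
scene top_brass [214. 283.] 0.53 [ 0.7777 -0.0095  0.06  ]
scene top_white [388. 207.] 0.49 [0.3913 0.0472 0.06  ]
scene top_white [327. 226.] 0.48 [0.5275 0.0071 0.06  ]
scene top_black [283. 162.] 0.52 [ 0.4434 -0.2371  0.06  ]
top top_brass [190. 298.] 0.42 [0.46   0.2888 0.06  ]
top top_white [304. 332.] 0.64 [0.3908 0.0386 0.06  ]
top top_white [322. 272.] 0.42 [0.5202 0.001  0.06  ]
top top_white [357. 222.] 0.41 [ 0.63  -0.074  0.06 ]
top top_white [383. 309.] 0.2 [ 0.4418 -0.1293  0.06  ]
top top_black [431. 312.] 0.61 [ 0.436  -0.2321  0.06  ]
flute [293. 191.] 0.98 [0.712 0.073 0.   ]
cup [431. 192.] 0.81 [ 0.711 -0.251  0.   ]
vase [210. 174.] 0.73 [0.752 0.272 0.   ]
vase [323. 276.] 0.72 [0.512 0.001 0.   ]
water [352. 176.] 0.79 [ 0.748 -0.067  0.   ]
candle [380. 308.] 0.83 [ 0.44  -0.131  0.   ]
shaker [269. 274.] 0.82 [0.516 0.125 0.   ]
shaker [428. 194.] 0.49 [ 0.706 -0.244  0.   ]
0.7 [ 0.15566114 -0.63112489  0.22261828] [1.79992303e+02 1.24023972e-03 1.38569672e+01]
```

View pics/scene0.png

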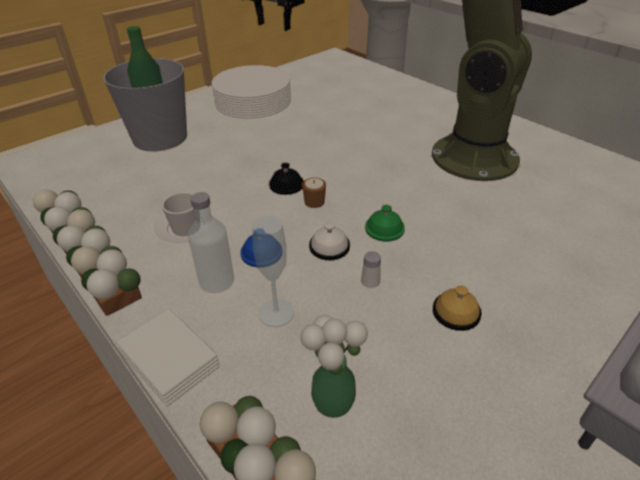

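View pics/top0.png

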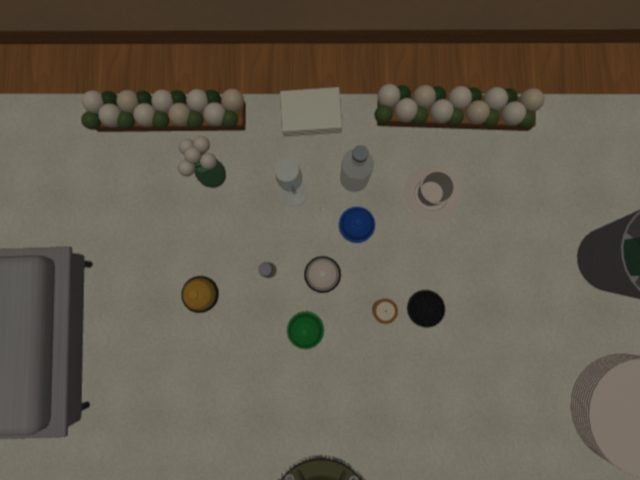

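The scene picture shows the brass bell at about (460,305) and the white bell at (329,240). In the top picture they are at (200,294) and (322,273). Blue (260,247), green (385,222) and black (286,178) are the other bells in the scene view. Brass and white fit by dome colour, and I'll confirm them and refine the plunger centres in one enlarged crop.

Run:
```python
from h import *
s=cv2.imread("pics/scene0.png");t=cv2.imread("pics/top0.png")
def cr(im,x,y,w=25,h=25):return cv2.resize(im[y-h:y+h,x-w:x+w],(300,300),interpolation=cv2.INTER_CUBIC)
g=np.vstack([np.hstack([cr(s,458,303),cr(s,329,238)]),np.hstack([cr(t,200,294),cr(t,322,273)])])
cv2.imwrite("pics/crop.png",cv2.convertScaleAbs(g,alpha=1.4))
def proj(c,p):
    k=cams.calibration(c);T=np.array(k["extrinsics"]);q=T[:3,:3]@p+T[:3,3];return [round(k["fx"]*q[0]/q[2]+k["cx"],1),round(k["fy"]*q[1]/q[2]+k["cy"],1)]
for c in("scene","top"):
  cams.read_camera(c)
  for n in("bell_brass","bell_white"):
    for r in finder.masks_of(n,c)[:3]:
        m=r["mask"];ys,xs=np.where(m);b=(xs.min()+xs.max())/2,(ys.min()+ys.max())/2
        print(c,n,round(r["p"],2),np.round(r["xy"],1),b,m.sum(),ray(c,r["xy"],.02).round(4),proj(c,np.append(ray(c,r["xy"],.02)[:2],.06)))
```

```text
scene bell_brass 0.74 [457.7 310.3] (np.float64(456.5), np.float64(308.0)) 1667 [0.4818 0.2948 0.02  ] [np.float64(461.8), np.float64(294.6)]
scene bell_brass 0.36 [284.8 168.1] (np.float64(285.0), np.float64(166.5)) 65 [ 0.4192 -0.2655  0.02  ] [np.float64(283.9), np.float64(154.0)]
scene bell_brass 0.2 [166.1 228.7] (np.float64(184.0), np.float64(227.0)) 519 [ 0.7505 -0.2508  0.02  ] [np.float64(162.0), np.float64(213.7)]
scene bell_white 0.79 [328.7 242.7] (np.float64(328.5), np.float64(240.0)) 1149 [0.5275 0.0125 0.02  ] [np.float64(328.8), np.float64(227.5)]
scene bell_white 0.77 [382.1 223.1] (np.float64(384.5), np.float64(222.5)) 1086 [0.4011 0.0424 0.02  ] [np.float64(383.5), np.float64(208.1)]
scene bell_white 0.7 [246.3 252. ] (np.float64(247.5), np.float64(251.0)) 306 [ 0.6675 -0.0771  0.02  ] [np.float64(244.1), np.float64(236.7)]
top bell_brass 0.71 [197.1 297.2] (np.float64(199.5), np.float64(294.0)) 1121 [0.4607 0.286  0.02  ] [np.float64(191.7), np.float64(297.7)]
top bell_white 0.93 [322.2 277.4] (np.float64(322.0), np.float64(274.0)) 1070 [0.5085 0.0019 0.02  ] [np.float64(322.0), np.float64(277.0)]
top bell_white 0.91 [305.2 327.7] (np.float64(305.0), np.float64(329.5)) 1139 [0.3955 0.0391 0.02  ] [np.float64(304.3), np.float64(329.5)]
top bell_white 0.67 [357.3 226.7] (np.float64(356.0), np.float64(224.0)) 1036 [ 0.6252 -0.0775  0.02  ] [np.float64(358.6), np.float64(224.2)]
```

View pics/crop.png

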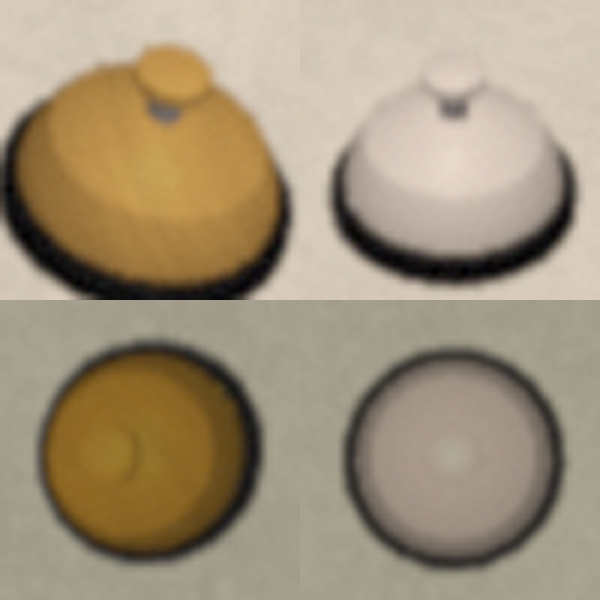

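The crop confirms both bells. Top-face centres read from it: brass at scene (462,289.5) and top (193.8,294.3); white at scene (329.7,224.3) and top (322.3,274).

Run:
```python
from h import *
for n,c,x,z in(("brass","scene",(462,289.5),.06),("brass","top",(193.8,294.3),.06),("brass foot","top",(200,294.3),.006),("white","scene",(329.7,224.3),.06),("white","top",(322.3,274),.06),("white foot","top",(322.7,274.3),.006)):print(n,c,ray(c,x,z).round(4))
```

```text
brass scene [0.4718 0.288  0.06  ]
brass top [0.4681 0.2816 0.06  ]
brass foot top [0.4671 0.2837 0.006 ]
white scene [0.5193 0.0064 0.06  ]
white top [0.5152 0.0014 0.06  ]
white foot top [0.5159 0.001  0.006 ]
```

```bash
python3 -m creep '0.02 0.03 0.045 0 0; 0.03 0.045 0.025 0 0; 0.03 0.05 0.01 0 0; 0.03 0.05 0 0 0; 0.03 0.05 0 0 0; 0.03 0.05 0 0 0; 0.03 0.05 0 0 0; 0.03 0.05 0 0 0' 10; python3 -m creep '0.02 0.055 0 0 0; 0.02 0.055 0 0 0; 0.01 0.06 0 0 0; 0.01 0.06 0 0 0; 0 0.06 0 0 0; 0 0.06 0 0 0; 0 0.06 0 0 0; 0 0.06 0 0 0'
```

```text
time_s: 2.0
tool_pos: [0.3864, -0.2544, 0.3029]
tool_rot: [179.9, -0.0, 13.9]
force: [0.8, -0.7, 0.6]
grip_width: 0.0151
grasp_force: 0.0
time_s: 3.0
tool_pos: [0.4454, 0.2156, 0.303]
tool_rot: [179.9, -0.1, 13.8]
force: [0.5, -0.4, -1.3]
grip_width: 0.0005
grasp_force: 0.0
```

```bash
python3 -m creep '0.01 0.03 -0.05 0 0; 0.01 0.034 -0.05 0 0; 0 0 -0.04 0 0; 0 0 0 0 0; 0 0 0 0 0'
cat > w.py <<'E'
import sys
from h import *
n,pic,x,y=sys.argv[1:3]+[float(a) for a in sys.argv[3:5]]
k=cams.calibration("wrist");T=np.array(k["extrinsics"]);q=T[:3,:3]@[x,y,.06]+T[:3,3]
print("expected",k["fx"]*q[0]/q[2]+k["cx"],k["fy"]*q[1]/q[2]+k["cy"])
save("wrist",pic)
for r in finder.tip_of("top_"+n,"wrist")[:3]:print(r["xy"],r["p"],ray("wrist",r["xy"],.06).round(4))
for r in finder.masks_of("top_"+n,"wrist")[:2]:print("m",r["xy"],r["p"],r["mask"].sum())
print(get_obs()["tool_pos"],get_obs()["time_s"])
E
python3 w.py brass w1.png .469 .284
```

```text
time_s: 3.62
tool_pos: [0.4666, 0.278, 0.1643]
tool_rot: [180.0, -0.1, 13.8]
force: [-0.3, 0.3, 0.4]
grip_width: 0.0006
grasp_force: 0.0
expected 306.86363243532037 229.9456333297447
[305.5, 233.6] 0.96 [0.4668 0.2843 0.06  ]
m [308.5, 230.7] 0.73 792
[0.46699846 0.27797611 0.16476124] 3.775
```

View pics/w1.png

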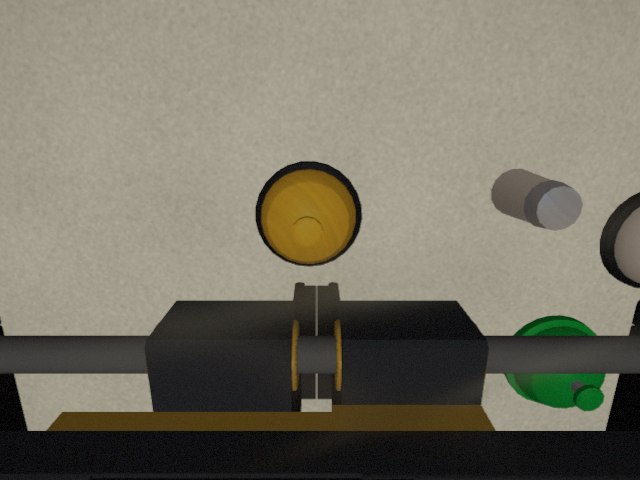

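The wrist view shows the brass plunger disc at about (307,231), which puts it at (0.468, 0.284) and agrees with the other cameras. Next I descend over it.

```bash
python3 -m creep '0.001 0.006 -0.04 0 0; 0 0 -0.04 0 0; 0 0 -0.014 0 0; 0 0 0 0 0; 0 0 0 0 0'; python3 -m creep '0 0 -0.004 0 0; 0 0 -0.003 0 0; 0 0 -0.002 0 0; 0 0 0 0 0'
```

```text
time_s: 4.4
tool_pos: [0.4678, 0.2846, 0.0704]
tool_rot: [-180.0, -0.2, 13.8]
force: [-0.5, -0.1, 0.7]
grip_width: 0.0006
grasp_force: 0.0
time_s: 4.9
tool_pos: [0.4668, 0.2838, 0.0597]
tool_rot: [180.0, -0.0, 13.9]
force: [0.7, 0.0, 2.5]
grip_width: 0.0001
grasp_force: 0.9
```

```bash
python3 -m creep '0 0 -0.002 0 0; 0 0 -0.002 0 0; 0 0 -0.002 0 0; 0 0 0 0 0; 0 0 0 0 0'
```

```text
time_s: 5.52
tool_pos: [0.4668, 0.2839, 0.0537]
tool_rot: [180.0, -0.0, 13.9]
force: [-1.0, -1.4, 4.5]
grip_width: 0.0003
grasp_force: 2.1
```

Pressed about 6 mm at 4.5 N, which is past the ring point. Releasing and moving to the white bell.

```bash
python3 -m creep '0 0 0.003 0 0; 0 0 0.005 0 0; 0 0 0.02 0 0; 0 0 0.04 0 0; 0 0 0.045 0 0; 0.01 -0.05 0 0 0; 0.01 -0.06 0 0 0; 0.01 -0.06 0 0 0'; python3 -m creep '0.01 -0.06 0 0 0; 0.01 -0.051 0 0 0; 0 0 0 0 0; 0 0 0 0 0';python3 w.py white w2.png .517 .003
```

```text
time_s: 6.52
tool_pos: [0.4967, 0.1128, 0.1676]
tool_rot: [180.0, -0.1, 13.9]
force: [1.7, -0.2, 0.6]
grip_width: 0.0003
grasp_force: 0.0
time_s: 7.02
tool_pos: [0.5165, 0.0039, 0.1672]
tool_rot: [-180.0, -0.0, 13.9]
force: [0.2, 1.2, -0.5]
grip_width: 0.0005
grasp_force: 0.0
expected 316.064095153327 233.52286923454747
[316.7, 237.1] 0.86 [0.5146 0.0029 0.06  ]
[487.4, 91.5] 0.83 [ 0.6319 -0.0772  0.06  ]
m [320.1, 234.1] 0.76 756
m [486.5, 90.1] 0.58 1012
[0.51644678 0.00484528 0.16694541] 7.175
```

View pics/w2.png

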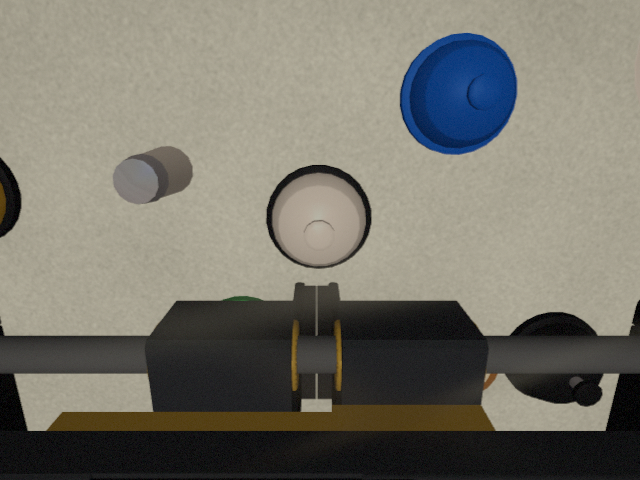

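The wrist view shows the white plunger at about (319,234), which puts it at (0.5165, 0.002).

```bash
python3 -m creep '0 -0.002 -0.04 0 0; 0 0 -0.04 0 0; 0 0 -0.017 0 0; 0 0 0 0 0; 0 0 0 0 0'; python3 -m creep '0 0 -0.004 0 0; 0 0 -0.003 0 0; 0 0 -0.002 0 0; 0 0 0 0 0'
```

```text
time_s: 7.8
tool_pos: [0.5178, 0.0014, 0.0711]
tool_rot: [180.0, -0.1, 13.9]
force: [0.2, 0.5, 0.9]
grip_width: 0.0003
grasp_force: 0.0
time_s: 8.3
tool_pos: [0.5166, 0.0008, 0.0606]
tool_rot: [180.0, 0.0, 13.8]
force: [-0.4, 0.3, 0.5]
grip_width: 0.0005
grasp_force: 0.0
```

```bash
python3 -m creep '0 0 -0.003 0 0; 0 0 -0.002 0 0; 0 0 -0.002 0 0; 0 0 0 0 0; 0 0 0 0 0'
```

```text
time_s: 8.93
tool_pos: [0.5168, 0.0008, 0.0538]
tool_rot: [180.0, -0.0, 13.9]
force: [-0.1, 0.2, 4.3]
grip_width: 0.0006
grasp_force: 2.1
```

Pressed about 6 mm at 4.3 N. Releasing, lifting clear and checking.

```bash
python3 -m creep '0 0 0.003 0 0; 0 0 0.005 0 0; 0 0 0.02 0 0; 0 0 0.05 0 0; 0 0 0.06 0 0; 0 0 0.06 0 0; 0 0 0 0 0; 0 0 0 0 0'
python3 - <<'E'
from h import *
a=cv2.imread("pics/scene0.png");b=save("scene","scene1.png")[:,:,::-1]
cv2.imwrite("pics/cmp.png",np.vstack([cv2.resize(i[140:360,150:500],(700,290)) for i in(a,b)]))
E
```

```text
time_s: 9.93
tool_pos: [0.5162, 0.0009, 0.2516]
tool_rot: [180.0, 0.0, 13.9]
force: [-0.4, 0.1, -0.0]
grip_width: 0.0006
grasp_force: 0.0
```

View pics/cmp.png

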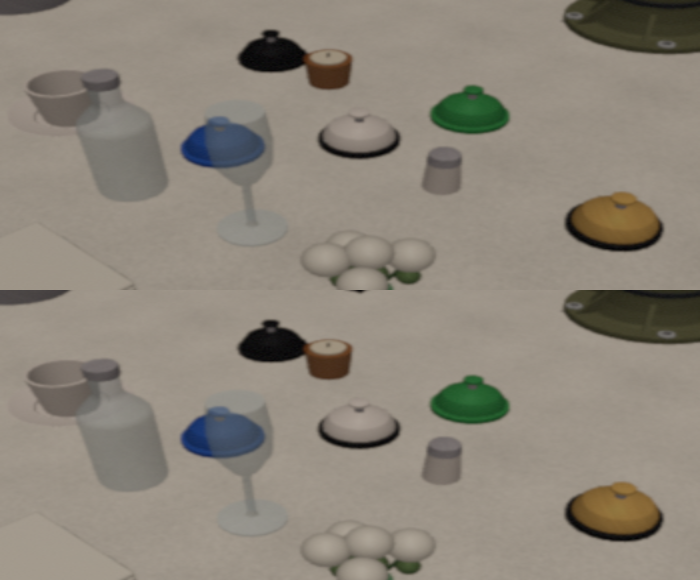

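The before and after views match: nothing shifted and both plungers are up, brass at crop (623,490) and white at (359,406).

```bash
python3 -c "from cell import ticket;print(ticket.sign_off())"
```

```text
the job is handed in; nothing more can be done
None
```

I pressed the brass bell and then the white bell, each about 6 mm down (they ring at 4 mm); both plungers came back up, nothing in the before/after pictures had shifted, and I handed the job in with the hand clear at about 10 s.

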